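# Slide the drinking tray home in the ground feeder

## Robot

A 6-joint arm with a two-finger parallel gripper is mounted at the origin on the work surface. World frame = base frame: x ahead of the robot, y to its left, z up, the work surface at z = 0. Lengths are in m, angles in rad, forces in N, time in s.
With the tool pointing down it reaches from about 0.425 to 0.95 m from the base axis. Payload 3.5 kg.
Tool frame: the origin (TCP) lies at the very end of the fingers, on their centre line; the grasp point (between the pads) lies 19 mm behind it; z points along the fingers, y is the direction in which the jaws open and shut (so a half turn about z gives the same grasp; the last joint's range is limited). The gripper opens to 85 mm and grips with 20 to 120 N. Pads are 22 mm wide; open, the fingers measure 114 mm over their backs; the gripper's body (76 mm by 85 mm) begins 54 mm behind the grasp point. The pads swing forward as they close: fully open they stand 13 mm farther back than shut.
Start: joints at [1.19, 0.286, 1.577, -0, 1.279, -0.15], TCP at [0.154, 0.657, 0.231] pointing down, gripper open.
Joint ranges: [-2.77, 2.77], [-0.9, 2.22], [0.21, 2.48], [-1.53, 4.67], [0.24, 2.81], [-2.84, 2.84]. Speed limits (rad/s): [2.79, 2.79, 3.14, 3.14, 3.14, 3.14].

## Interface

Orientations are given as a unit quaternion [x, y, z, w].
In Python, from plant import ctrl, imaging gives the robot as it stands.
- The arm moves only by the shell command python3 -m creep 'ROWS' [OPENING] [FORCE]. ROWS is JSON, one flat list of numbers, 4 for each row, row after row: the shift along the tool's x, y, z in units of 25 mm (1.0 is 25 mm), then the turn about the tool's z in units of 5 degrees (1.0 is 5 degrees). A call has 1 to 20 rows; each row is the pose to reach, as a shift and turn from the pose commanded when the call began, along the tool's axes at that moment; what a row does not reach only later rows make up. A row lasts 1/12 s, in which the tool goes at most 41.7 mm and 7.16 degrees, less where a joint would pass 70% of its speed; a pose out of reach is approached as far as the arm can. A call with a gripper value outside its range is refused whole. OPENING is the closure in counts, from 0 (fully open) to 255 (shut), set as the call begins (- or left out, the last holds). The fingers move at their own pace and stop on an object; FORCE is the grip in N (left out, the last holds). Time passes only in rows, so rows that repeat a pose let the fingers close. It gives the time, the measured TCP pose, the force and the opening at its end, in the units of the state.
- ctrl.get_state(): the state, without advancing time (a new reading comes with each control period).
- imaging.read_camera(name): name is "scene" or "top"; returns the picture (400x640x3 uint8, red, green, blue); there is no depth.
- imaging.camera_info(name): a dict with "intrinsics" (3x3 intrinsics, pixels), "origin" and "attitude" of the camera in the world. Camera axes: x right, y down, z forward; pixel columns grow to the right and rows downward; lengths in m; the calibration is good to about 2 mm. A picture is of the moment at which its call begins. camera_info takes no time and is no camera call.
- ctrl.sign_off(): hands the job in, once; it reports no verdict.
Trained networks look in the newest picture that a camera, given by its name, has taken for a name from the list of things; names that differ only in an ending like _2 or _b are one class to them, and where a whole thing is asked for, a point or a joint stands for the part that bears it (a point fixed in the world has none). Each returns a list of dicts, best first, with "p" (0 to 1); they miss things now and then, are a little off and sometimes report something else, mostly with a low value. They report only what shows in the picture. A call takes as long as a camera call. They do not tell look-alikes from the thing itself.
- imaging.silhouettes(camera, name): "mask" (400x640 bool, what is visible of it) and "uv" ([column, row] in pixels, amid what is visible of it).
The state is a dict: "time": time; "qpos": joint angles; "dq": joint speeds; "joint_efforts": joint torques, N m; "eef_pos": TCP position; "tcp_rot": TCP orientation; "contact_force": force on the tool from outside, world axes, zero at the start; "wrist_torque": the same for the moment, N m; "opening": opening from 0.0 (shut) to 1.0 (fully open).
Only numpy, scipy, OpenCV 4.12 (cv2) and the standard library are available. Lean on these libraries where they do the work, as an engineer would, in place of code of your own. Each camera call takes 0.05 s, during which the arm holds its last target.

## Task

On the exhibition table a bird feeder stands with its roof off. Push the wooden drinking tray over the feeder's floor board and through the narrow gap between the two front posts, until it is fully home, flat against the back rail between the rear posts. Only slide it: do not lift or tip it, and leave the nest box, the glue bottle and the screwdriver where they are.

Things in the scene. Friction and masses are not known exactly. Their poses are not given: they have to be found in the camera images.
- feeder: Roofless wooden ground feeder, fixed. Origin at table height midway between its two front posts; x is the way in (open front, gap, back rail), y left, z up. Floor board 8 mm thick (top at z = 8 mm), x = -245 to 155, y = -150 to 150 mm; only the tray lies on its front part. All else stands on the board.
- gap (a point): Middle of the gap between the two front posts, on the floor board's top (8 mm above the feeder's origin), axes as the feeder's. The gap is 98 mm wide. The posts are 36 mm deep (x = -18 to 18 mm), each 40 mm wide (y = 49 to 89 mm either side), tops 42 mm above this point.
- rail (a point): Foot of the back rail's near face, on the board, 115 mm beyond the gap's middle, axes as the feeder's. Rail 98 mm wide, 28 mm high, between two rear posts (40 mm wide, 42 mm high, faces flush with the rail's). Side rails 24 mm high, inner faces at y = 73 mm either side, join front and rear posts. Tray home: its centre is 35 mm before this point.
- tray: Loose wooden block, 70 mm along its x, 90 mm along y, 28 mm high, with a hollow 6 mm deep in its top; 0.18 to 0.35 kg, slides with ordinary wood friction. Origin: centre of its underside, z up. Starts on the board before the gap, off-centre (up to 45 mm) and askew (x axis within 30 degrees of the feeder's x). It goes through x first, its 90 mm across the gap.
- nest_box: Bystander: small loose nest box with a flat roof, 80 x 80 mm, 125 mm high (roof 105 x 100 mm), standing on the table on the left of the feeder. Origin: centre of its underside.
- glue_bottle: Bystander: loose white bottle, 48 mm across, 120 mm high, standing on the table on the right of the feeder. Origin: centre of its underside.
- screwdriver: Bystander: loose screwdriver, 180 mm long, lying on the table on the left of the feeder's floor board, nearer the robot than the nest box. Origin: under its middle, x along it.
There are look-alikes about, which are no part of the job. What is shaped like the tray but yellow is not meant.

How it is judged:
On the way:
1. the tray is in the gap between the two front posts, flat on the board (x of tray in the frame of feeder between -0.035 and 0.035 m and y of tray in the frame of feeder between -0.008 and 0.008 m and z of tray in the frame of feeder below 0.014 m), for 0.1 s.
At the end, for the whole second after the job is handed in: The tray has gone through the gap and lies at rest, flat on the floor board behind the front posts, its centre within 8 mm of its place against the back rail and square to the rail within 0.12 rad (7 degrees) (x of tray in the frame of feeder between 0.072 and 0.085 m and y of tray in the frame of feeder between -0.032 and 0.032 m and z of tray in the frame of feeder between 0.004 and 0.012 m and angle between the x axis of tray and the x axis of feeder, either way round below 0.12 rad and angle between tray's own z axis and vertical below 0.05 rad and linear speed of tray below 0.01 m/s); the robot touches nothing.
It fails at once if the tray is lifted more than 10 mm off the floor board (z of tray in the frame of feeder above 0.018 m).
It fails at once if the tray is tipped by more than 0.2 rad (angle between tray's own z axis and vertical above 0.2 rad).
It fails at once if the nest box is moved more than 20 mm (distance of nest_box from where it was at the start of the episode above 0.02 m).
It fails at once if the glue bottle is moved more than 20 mm (distance of glue_bottle from where it was at the start of the episode above 0.02 m).
It fails at once if the screwdriver is moved more than 20 mm (distance of screwdriver from where it was at the start of the episode above 0.02 m).
It also fails if it takes over 72 s, if anything falls off the work surface, if the arm or the gripper's body presses on something with over 40 N, if the wrist force passes 120 N, or if a joint passes its speed limit or range.

## Working session

There is one attempt and no reset: what is moved stays moved. The work goes in short steps, Python scripts to look and compute and a shell command to move; the robot and the scene stay as the last step left them, time stands still between calls to the robot, and variables do not carry over. Pictures are saved under pics/ and viewed, and the job is handed in when it is done.

```bash
mkdir -p pics; ls
cat > h.py <<'E'
import numpy as np, cv2
from plant import ctrl, imaging
def cam(n):
    i=imaging.camera_info(n); return i
E
python3 - <<'E'
from h import *
for n in ("scene","top"):
    im=imaging.read_camera(n); cv2.imwrite(f"pics/{n}0.png",im[:,:,::-1]); print(imaging.camera_info(n))
print(ctrl.get_state())
for n in("scene","top"):
  for k in("tray","feeder","screwdriver","nest_box","glue_bottle"):
    print(n,k,[(round(d["p"],2),d["uv"],int(d["mask"].sum())) for d in imaging.silhouettes(n,k)])
E
```

```text
pics
{'intrinsics': array([[511.47945524,   0.        , 319.13862501],
       [  0.        , 511.47945524, 190.79079869],
       [  0.        ,   0.        ,   1.        ]]), 'origin': array([ 1.05090057, -0.15416315,  1.01601238]), 'attitude': array([ 0.7930558 ,  0.55342275, -0.14616773, -0.20837649])}
{'intrinsics': array([[496.20822263,   0.        , 313.53024431],
       [  0.        , 496.20822263, 197.26786707],
       [  0.        ,   0.        ,   1.        ]]), 'origin': array([0.34135721, 0.03505702, 1.32572083]), 'attitude': array([ 0.70632939, -0.70436686,  0.04655375, -0.05290423])}
{'time': 0.1, 'qpos': array([ 1.19000711e+00,  2.87090578e-01,  1.57804418e+00,  2.53040988e-05,
        1.27863186e+00, -1.49986948e-01]), 'dq': array([ 1.82324328e-03, -2.24899856e-03, -3.63594260e-03,  8.94829884e-05,
        6.96265468e-04, -1.89478860e-03]), 'joint_efforts': array([ 6.30588038e-04, -4.07301199e+01, -2.93698597e+01, -8.34039474e-05,
        3.47433161e-03,  7.01611270e-06]), 'eef_pos': array([0.15414095, 0.65654239, 0.23006916]), 'tcp_rot': array([ 1.15148726e-01,  9.933
[... 163 characters left out ...]
.00495228]), 'opening': 0.9980547287604635}
scene tray [(0.94, [279.5, 197.2], 1426), (0.91, [351.6, 90.6], 1071), (0.72, [193.2, 139.4], 1185), (0.57, [171.1, 208.7], 1471), (0.36, [311.2, 237.8], 21332)]
scene feeder [(0.96, [312.6, 240.2], 21564)]
scene screwdriver [(0.71, [390.2, 151.7], 444)]
scene nest_box [(0.87, [469.0, 236.5], 3643)]
scene glue_bottle [(0.57, [177.3, 309.0], 829)]
top tray [(0.94, [444.7, 228.4], 1000), (0.77, [350.7, 205.3], 912), (0.59, [406.6, 290.7], 1018), (0.58, [249.7, 295.1], 1002)]
top feeder [(0.72, [333.3, 174.3], 15484)]
top screwdriver [(0.75, [245.4, 216.9], 358)]
top nest_box [(0.59, [231.5, 106.2], 1948)]
top glue_bottle [(0.63, [450.9, 133.9], 408)]
```

View pics/scene0.png

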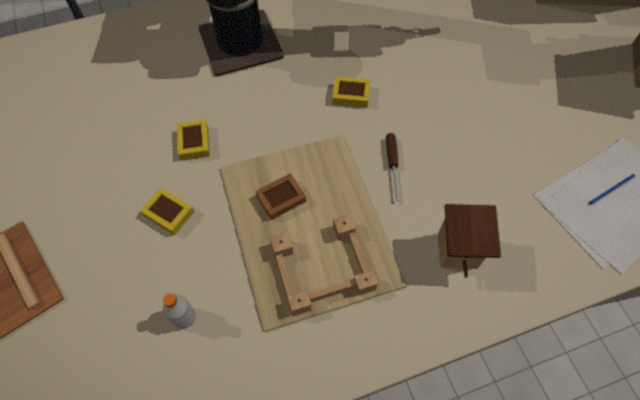

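View pics/top0.png

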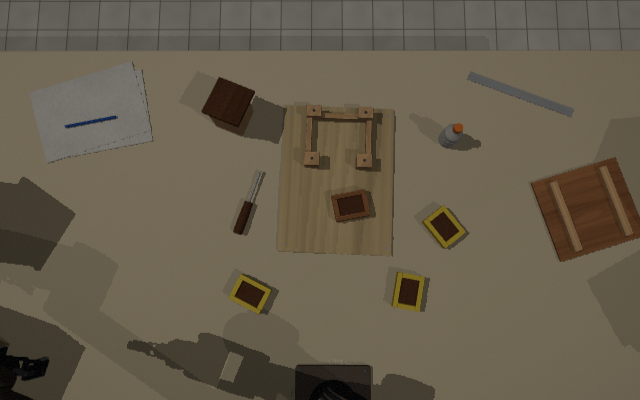

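Candidates shaped like the tray are, in the top picture, (350,206), (445,228), (407,291) and (250,295). Only the one at (350,206), which is (280,196) in the scene picture, is brown wood and lies on the feeder's board. The other three are yellow. I'll confirm this in one enlarged crop.

Run:
```python
import cv2
a=cv2.imread("pics/top0.png")[95:265,265:465]; b=cv2.imread("pics/scene0.png")[130:330,215:415]
cv2.imwrite("pics/topc.png",cv2.resize(a,None,fx=4,fy=3.5 if 0 else 3.5,interpolation=cv2.INTER_CUBIC)[:600])
cv2.imwrite("pics/topc.png",cv2.resize(a,None,fx=3.5,fy=3.5,interpolation=cv2.INTER_CUBIC))
cv2.imwrite("pics/scenec.png",cv2.resize(b,None,fx=3,fy=3,interpolation=cv2.INTER_CUBIC))
```

```text
(no output)
```

View pics/topc.png

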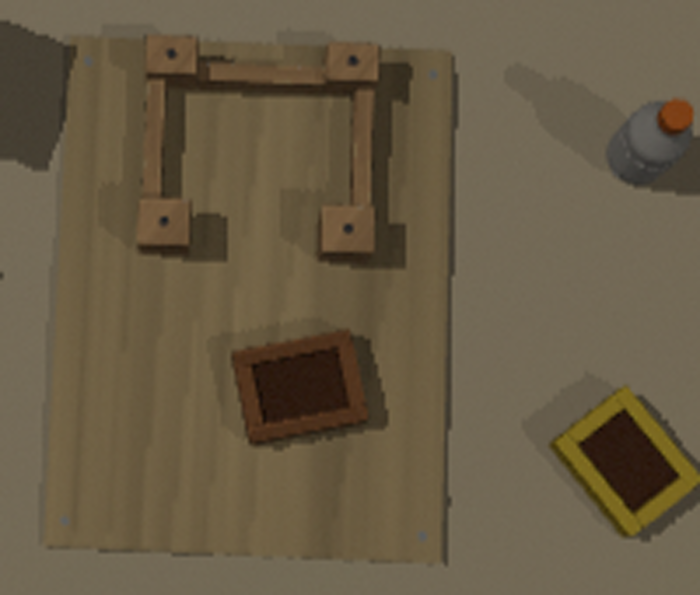

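View pics/scenec.png

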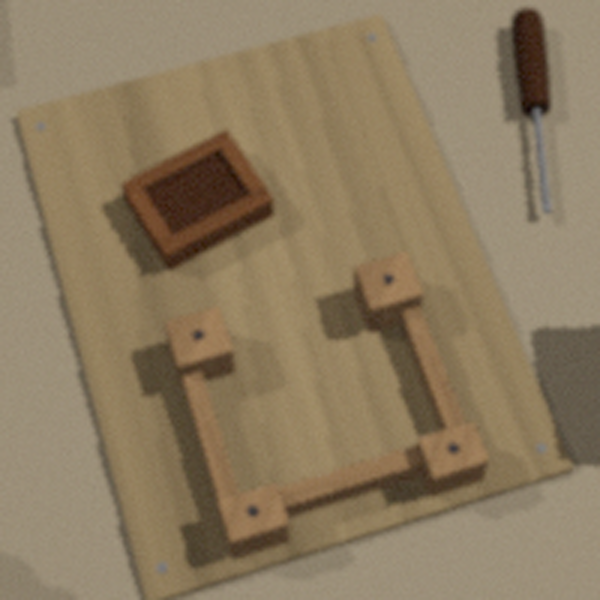

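```bash
cat >> h.py <<'E'
from scipy.spatial.transform import Rotation as R
from scipy.optimize import least_squares
def proj(n,P):
    i=imaging.camera_info(n); Rc=R.from_quat(i["attitude"]).as_matrix()
    p=(np.asarray(P,float)-i["origin"])@Rc; p=p@i["intrinsics"].T
    return p[:,:2]/p[:,2:]
def pose(P,q):  # q=x,y,yaw
    P=np.asarray(P,float); c,s=np.cos(q[2]),np.sin(q[2])
    return np.c_[q[0]+c*P[:,0]-s*P[:,1],q[1]+s*P[:,0]+c*P[:,1],P[:,2]]
E
python3 - <<'E'
from h import *
off={"top":(3.5,265,95),"scene":(3,215,130)}
def px(n,l): k,a,b=off[n]; l=np.array(l,float); return (l+.5)/k-.5+np.array([a,b])
# FL,FR,RL,RR dots
D={"top":px("top",[(164,222),(348,229),(171,53),(353,61)]),"scene":px("scene",[(388,280),(198,335),(453,449),(252,511)])}
def fe(q): return pose([(0,.069,.05),(0,-.069,.05),(q[3],.069,.05),(q[3],-.069,.05)],q)
def res(q,cs=("top","scene")): return np.concatenate([(proj(n,fe(q))-D[n]).ravel() for n in cs])
for cs in (("top","scene"),("top",),("scene",)):
    f=least_squares(res,[.5,0,0,.133],x_scale=[.1,.1,.1,.01],args=(cs,));print("feeder",cs,f.x.round(4),np.abs(f.fun).max().round(2))
    if len(cs)==2: F=f.x
T={"top":px("top",[(233,352),(349,330),(367,420),(250,444)]),"scene":px("scene",[(270,197),(172,256),(123,188),(228,132)])}
L=[(.035,.045,.036),(.035,-.045,.036),(-.035,-.045,.036),(-.035,.045,.036)]
TS=[T["scene"][i] for i in (0,1,2,3)]
def rt(q,cs=("top","scene")): return np.concatenate([(proj(n,pose(L,q))-T[n]).ravel() for n in cs])
for cs in (("top","scene"),("top",),("scene",)):
    f=least_squares(rt,[F[0]-.1,F[1],F[2]],x_scale=[.1,.1,.1],args=(cs,));print("tray",cs,f.x.round(4),np.abs(f.fun).max().round(2))
    d=f.x[:2]-F[:2];c,s=np.cos(F[2]),np.sin(F[2]);print(" in feeder",(c*d[0]+s*d[1]).round(4),(-s*d[0]+c*d[1]).round(4),np.degrees(f.x[2]-F[2]).round(2))
    if len(cs)==2:Q=f.x
for n in off:
    im=cv2.imread(f"pics/{n}0.png"); im=cv2.resize(im,None,fx=3,fy=3)
    def dr(P,col): cv2.polylines(im,[((proj(n,P)+.5)*3-.5).round().astype(int)],True,col,1)
    dr(pose(L,Q),(0,255,0)); dr(pose(np.array(L)-[0,0,.028],Q),(255,0,0))
    dr(pose([(-.245,.15,.008),(-.245,-.15,.008),(.155,-.15,.008),(.155,.15,.008)],F),(0,0,255))
    for y in(-.069,.069): dr(pose([(-.018,y-.02,.05),(.018,y-.02,.05),(.018,y+.02,.05),(-.018,y+.02,.05)],F),(255,255,0))
    a,b=off[n][1:]; cv2.imwrite(f"pics/{n}_fit.png",im[b*3:b*3+600,a*3:a*3+600])
E
```

```text
feeder ('top', 'scene') [ 0.6246 -0.0145 -0.0415  0.1303] 0.74
feeder ('top',) [ 0.6235 -0.0163 -0.0397  0.1309] 0.14
feeder ('scene',) [ 0.6254 -0.0134 -0.0428  0.1298] 0.11
tray ('top', 'scene') [ 0.5062 -0.0471  0.2109] 2.07
 in feeder -0.117 -0.0375 14.46
tray ('top',) [ 0.5038 -0.0493  0.1922] 0.38
 in feeder -0.1193 -0.0398 13.39
tray ('scene',) [ 0.5083 -0.0457  0.2261] 2.03
 in feeder -0.115 -0.036 15.33
```

View pics/top_fit.png

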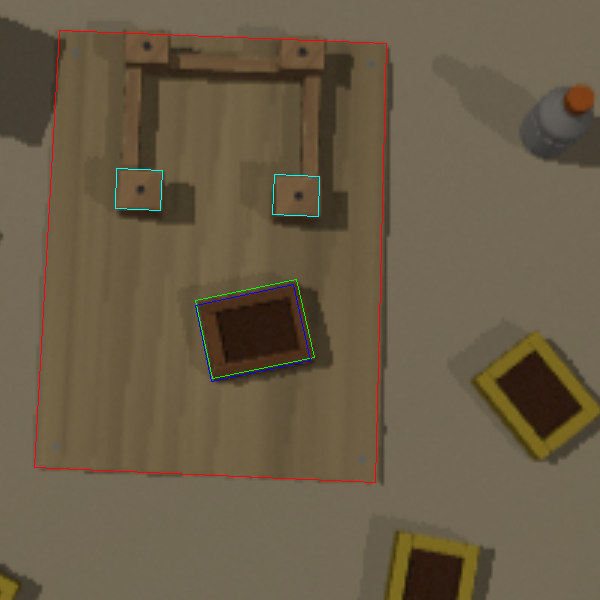

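View pics/scene_fit.png

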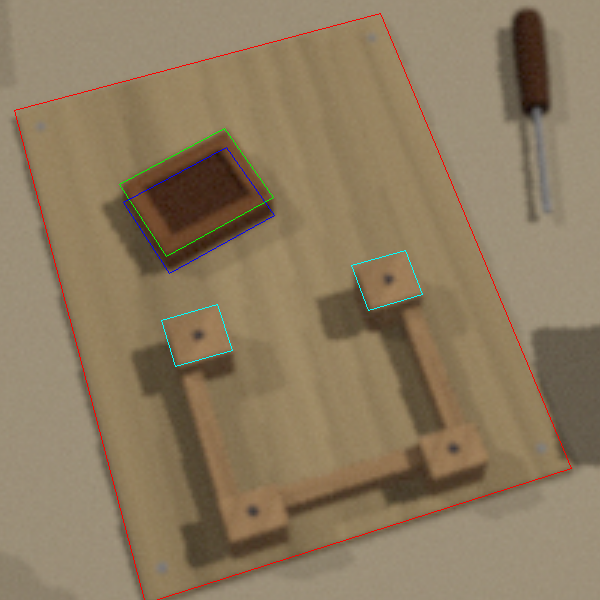

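The crop shows that the tray at top (350,206) is brown, on the board, about 14° askew and 37 mm to the right. The fit overlay follows the tray, the posts and the board well. My plan has three parts:
- **Grip:** hold the tray lightly along its x, with the jaws at its front and back.
- **Slide:** square it up and slide it through the gap.
- **Push home:** release it and push the last bit from behind.

```bash
cat >> h.py <<'E'
F=np.array([.6246,-.0145,-.0415])
def go(x,y,z,yaw):  # world target; yaw = world angle of tool y
    s=ctrl.get_state(); M=R.from_quat(s["tcp_rot"]).as_matrix()
    d=M.T@(np.array([x,y,z])-s["eef_pos"]); cur=np.arctan2(M[1,1],M[0,1])
    t=-np.degrees((yaw-cur+np.pi)%(2*np.pi)-np.pi)
    print("shift units",(d/.025).round(2),"turn units",round(t/5,2),"yaw now deg",np.degrees(cur).round(2),"q",s["qpos"].round(2))
def fw(x,y): return pose([(x,y,0)],F)[0,:2]
def infeeder(p,yaw=None):
    d=np.array(p[:2])-F[:2];c,s=np.cos(F[2]),np.sin(F[2]); return np.array([c*d[0]+s*d[1],-s*d[0]+c*d[1]])
E
python3 - <<'E'
from h import *
go(.506,-.047,.16,.211)
go(.40,.30,.20,.7)
E
```

```text
shift units [-20.13 -24.2    2.85] turn units 12.94 yaw now deg 76.78 q [ 1.19  0.29  1.58 -0.    1.28 -0.15]
shift units [-12.83 -11.66   1.25] turn units 7.33 yaw now deg 76.78 q [ 1.19  0.29  1.58 -0.    1.28 -0.15]
```

```bash
python3 -m creep '[-12.8,-11.7,0.5,7.3, -12.8,-11.7,0.5,7.3, -12.8,-11.7,0.5,7.3, -12.8,-11.7,0.5,7.3, -12.8,-11.7,0.5,7.3, -12.8,-11.7,0.5,7.3, -12.8,-11.7,0.5,7.3, -12.8,-11.7,0.5,7.3, -12.8,-11.7,0.5,7.3, -12.8,-11.7,0.5,7.3, -12.8,-11.7,0.5,7.3, -12.8,-11.7,0.5,7.3, -12.8,-11.7,0.5,7.3]' 0 20; python3 -c "
from h import *
go(.506,-.047,.13,.211)"
```

```text
time: 1.68
eef_pos: [0.3994, 0.2986, 0.219]
tcp_rot: [0.422, 0.907, 0.0, -0.0]
contact_force: [-0.7, 0.2, 0.7]
opening: 1.001
shift units [-13.32  -5.65   3.55] turn units 5.61 yaw now deg 40.13 q [ 0.44 -0.1   2.01  0.    1.23 -0.26]
```

```bash
python3 -m creep '[-13.3,-5.65,1,5.6, -13.3,-5.65,1,5.6, -13.3,-5.65,1,5.6, -13.3,-5.65,1,5.6, -13.3,-5.65,1,5.6, -13.3,-5.65,1,5.6, -13.3,-5.65,1,5.6, -13.3,-5.65,1,5.6, -13.3,-5.65,1,5.6, -13.3,-5.65,1,5.6, -13.3,-5.65,1,5.6, -13.3,-5.65,3.5,5.6, -13.3,-5.65,3.5,5.6, -13.3,-5.65,3.5,5.6, -13.3,-5.65,3.5,5.6]' 0 20
python3 - <<'E'
from h import *
go(.506,-.047,.014,.211)
for n in ("scene","top"):
    im=imaging.read_camera(n); cv2.imwrite(f"pics/{n}1.png",im[:,:,::-1])
a=cv2.imread("pics/scene1.png")[90:330,200:440]; b=cv2.imread("pics/top1.png")[90:330,250:400]
cv2.imwrite("pics/c1.png",np.hstack([cv2.resize(x,None,fx=2,fy=2,interpolation=cv2.INTER_CUBIC) for x in(a,b)]))
E
```

```text
time: 2.93
eef_pos: [0.5051, -0.0436, 0.1304]
tcp_rot: [0.626, 0.78, -0.0, -0.002]
contact_force: [0.7, 0.6, 0.5]
opening: 1.0
shift units [-0.15  0.02  4.66] turn units 0.07 yaw now deg 12.43 q [-0.29  0.03  2.07  0.    1.05 -0.5 ]
```

View pics/c1.png

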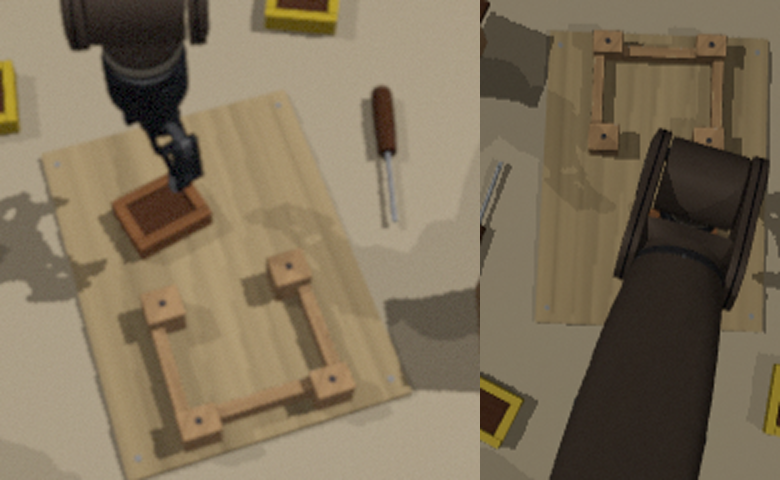

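The scene picture shows the gripper over the tray (tray near (270,190) in full-picture pixels), and nothing has been disturbed. I'll lower it part way and check that it straddles the tray.

```bash
python3 -m creep '[0,0,1,0, 0,0,2,0, 0,0,2.8,0, 0,0,2.8,0, 0,0,2.8,0, 0,0,2.8,0]'
python3 - <<'E'
from h import *
im=imaging.read_camera("scene"); cv2.imwrite("pics/c2.png",cv2.resize(im[130:270,220:360,::-1],None,fx=4,fy=4,interpolation=cv2.INTER_CUBIC))
go(.506,-.047,.010,.211)
E
```

```text
time: 3.53
eef_pos: [0.508, -0.0461, 0.0637]
tcp_rot: [0.627, 0.779, 0.001, 0.002]
contact_force: [-0.1, -0.3, 0.6]
opening: 1.0
shift units [-0.01 -0.1   2.16] turn units 0.04 yaw now deg 12.3 q [-0.29  0.13  2.1   0.    0.91 -0.5 ]
```

View pics/c2.png

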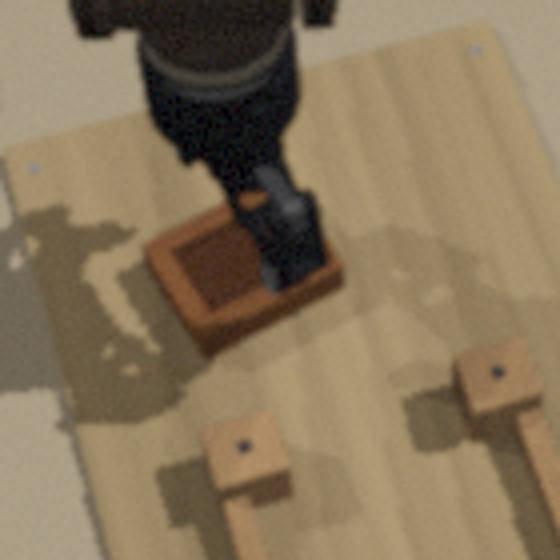

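Run:
```python
from h import *
s=ctrl.get_state();print(s["eef_pos"]);M=R.from_quat(s["tcp_rot"]).as_matrix();p=s["eef_pos"]
for o in(.0425,.057):
  for h in(0,.013):
    for w in (-.011,.011):
      P=p+M[:,1]*o+M[:,0]*w+[0,0,h]; print(o,h,w,((proj("scene",[P])[0]-[220,130])*4).round())
```

```text
[ 0.50815034 -0.04618508  0.06394395]
0.0425 0 -0.011 [262. 298.]
0.0425 0 0.011 [297. 279.]
0.0425 0.013 -0.011 [260. 287.]
0.0425 0.013 0.011 [296. 267.]
0.057 0 -0.011 [276. 319.]
0.057 0 0.011 [312. 299.]
0.057 0.013 -0.011 [274. 308.]
0.057 0.013 0.011 [311. 287.]
```

```bash
python3 -m creep '[0,-0.1,0.4,0, 0,-0.1,0.7,0, 0,-0.1,1,0, 0,-0.1,1.2,0, 0,-0.1,1.2,0, 0,-0.1,1.2,0, 0,-0.1,1.2,0]'
python3 - <<'E'
from h import *
im=imaging.read_camera("scene"); cv2.imwrite("pics/c3.png",cv2.resize(im[130:270,220:360,::-1],None,fx=4,fy=4,interpolation=cv2.INTER_CUBIC))
go(.506,-.047,.010,.211)
E
```

```text
time: 4.17
eef_pos: [0.5038, -0.0464, 0.0313]
tcp_rot: [0.627, 0.779, -0.0, -0.0]
contact_force: [-0.5, -0.3, 0.7]
opening: 1.001
shift units [-0.04  0.07  0.86] turn units 0.04 yaw now deg 12.27 q [-0.29  0.18  2.11 -0.    0.85 -0.51]
```

View pics/c3.png

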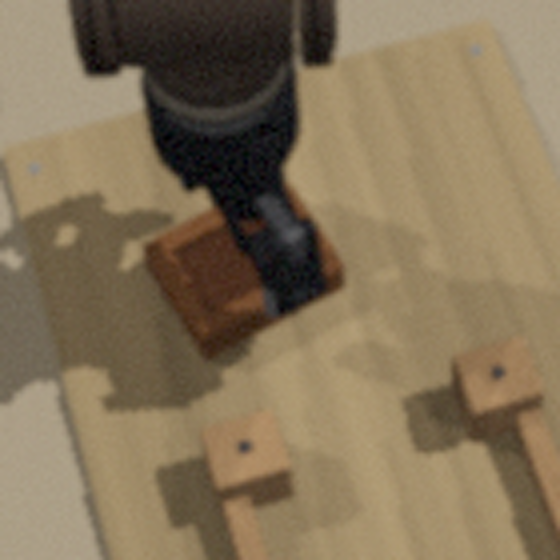

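```bash
python3 -m creep '[0,0,0.2,0, 0,0,0.4,0, 0,0,0.4,0, 0,0,0.4,0]'; python3 -c "
from h import *
go(.506,-.047,.010,.211)"
```

```text
time: 4.55
eef_pos: [0.5032, -0.0462, 0.0207]
tcp_rot: [0.627, 0.779, -0.0, -0.001]
contact_force: [1.0, 0.1, 0.3]
opening: 1.001
shift units [-0.05  0.1   0.43] turn units 0.04 yaw now deg 12.28 q [-0.29  0.2   2.11 -0.    0.82 -0.51]
```

```bash
python3 -m creep '[0,0.1,0.2,0, 0,0.1,0.4,0, 0,0.1,0.4,0, 0,0.1,0.4,0]'
python3 - <<'E'
from h import *
im=imaging.read_camera("scene"); cv2.imwrite("pics/c4.png",cv2.resize(im[130:270,220:360,::-1],None,fx=4,fy=4,interpolation=cv2.INTER_CUBIC))
go(.506,-.047,.010,.211)
E
```

```text
time: 4.88
eef_pos: [0.5058, -0.0457, 0.0108]
tcp_rot: [0.627, 0.779, -0.0, -0.001]
contact_force: [-0.7, 0.4, 0.6]
opening: 0.999
shift units [-0.05 -0.01  0.04] turn units 0.04 yaw now deg 12.28 q [-0.29  0.23  2.11 -0.    0.81 -0.5 ]
```

View pics/c4.png

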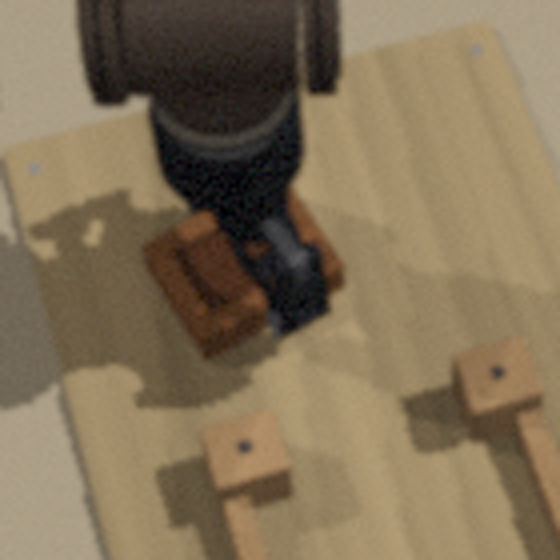

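```bash
python3 -m creep '[0,0,0,0, 0,0,0,0, 0,0,0,0, 0,0,0,0, 0,0,0,0, 0,0,0,0, 0,0,0,0, 0,0,0,0]' 90 20
python3 - <<'E'
from h import *
im=imaging.read_camera("scene"); cv2.imwrite("pics/c5.png",cv2.resize(im[130:270,220:360,::-1],None,fx=4,fy=4,interpolation=cv2.INTER_CUBIC))
E
```

```text
time: 5.6
eef_pos: [0.5064, -0.0459, 0.0116]
tcp_rot: [0.627, 0.779, 0.0, 0.0]
contact_force: [-0.1, 0.7, 0.8]
opening: 0.815
```

View pics/c5.png

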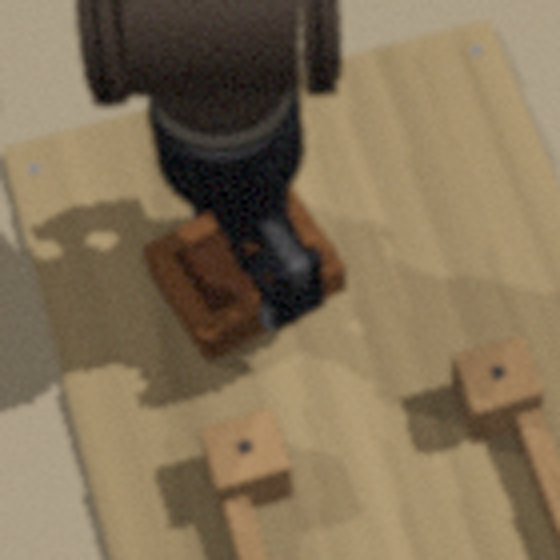

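Gripped: the opening is 0.815, about 69 mm. Next I'll square the tray up in front of the gap.

```bash
python3 -c "
from h import *
p=fw(-.085,0);print(p);go(p[0],p[1],.011,F[2])"
```

```text
[ 0.53967319 -0.01097351]
shift units [1.08 1.6  0.02] turn units 2.93 yaw now deg 12.28 q [-0.29  0.23  2.11 -0.    0.81 -0.5 ]
```

```bash
python3 -m creep '[0.1,0.15,0,0.3, 0.2,0.3,0,0.6, 0.3,0.45,0,0.9, 0.4,0.6,0,1.2, 0.5,0.75,0,1.5, 0.6,0.9,0,1.8, 0.7,1.05,0,2.1, 0.8,1.2,0,2.4, 0.9,1.35,0,2.7, 1,1.5,0,2.9, 1.1,1.6,0,2.9, 1.1,1.6,0,2.9, 1.1,1.6,0,2.9, 1.1,1.6,0,2.9]'
python3 - <<'E'
from h import *
im=imaging.read_camera("scene"); cv2.imwrite("pics/scene6.png",im[:,:,::-1]);cv2.imwrite("pics/c6.png",cv2.resize(im[150:290,230:370,::-1],None,fx=4,fy=4,interpolation=cv2.INTER_CUBIC))
p=fw(-.085,0);go(p[0],p[1],.011,F[2])
print(ctrl.get_state()["opening"],[(round(d["p"],2),d["uv"],int(d["mask"].sum())) for d in imaging.silhouettes("scene","tray")])
E
```

```text
time: 6.82
eef_pos: [0.54, -0.0102, 0.0116]
tcp_rot: [0.721, 0.693, 0.001, 0.0]
contact_force: [1.9, 1.3, 2.3]
opening: 0.814
shift units [-0.03 -0.01  0.02] turn units 0.03 yaw now deg -2.23 q [-0.21  0.28  2.03  0.    0.82 -0.17]
0.813028728799596 [(0.91, [293.0, 206.2], 798), (0.86, [170.8, 209.4], 1416), (0.57, [193.0, 139.3], 1202)]
```

View pics/c6.png

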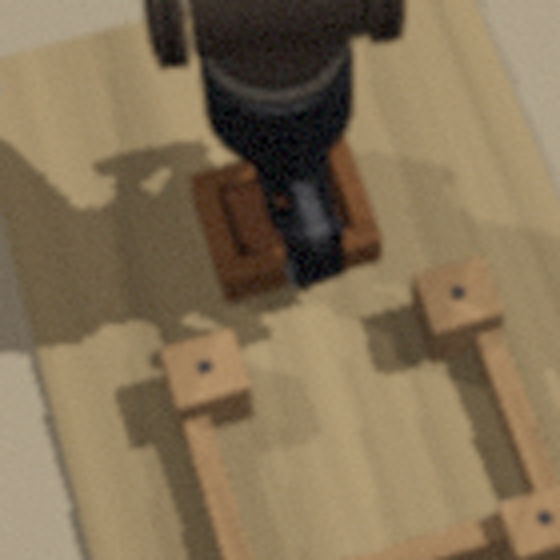

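```bash
cat > fit.py <<'E'
from h import *
FS=np.array([.6254,-.0134,-.0428])
def fit(pts,loc,x0=(-.085,0,0),pic=None,crop=None,out=None,sc=4):
    pts=np.array(pts,float)
    def w(q,L): 
        l=pose(L,[q[0],q[1],q[2]]); return pose(l,FS)
    f=least_squares(lambda q:(proj("scene",w(q,loc))-pts).ravel(),x0,x_scale=[.1,.1,.1])
    print("tray in feeder",f.x[:2].round(4),"deg",np.degrees(f.x[2]).round(2),"res",f.fun.round(1))
    if pic:
        a,b=crop;im=cv2.imread(pic)[b:b+140,a:a+140];im=cv2.resize(im,None,fx=sc,fy=sc,interpolation=cv2.INTER_CUBIC)
        for z,c in((.036,(0,255,0)),(.008,(255,0,0))):
            P=[(.035,.045,z),(.035,-.045,z),(-.035,-.045,z),(-.035,.045,z)]
            cv2.polylines(im,[((proj("scene",w(f.x,P))+.5-[a,b])*sc-.5).round().astype(int)],True,c,1)
        cv2.imwrite(out,im)
    return f.x
E
python3 - <<'E'
from fit import *
c=lambda l:(np.array(l,float)+.5)/4-.5+[230,150]
fit(c([(193,182),(226,285),(381,240),(233,303),(381,258)]),[(-.035,-.045,.036),(.035,-.045,.036),(.035,.045,.036),(.035,-.045,.008),(.035,.045,.008)],pic="pics/scene6.png",crop=(230,150),out="pics/f6.png")
E
```

```text
tray in feeder [-0.0842 -0.0001] deg 1.11 res [-1.1 -1.3 -0.   0.1  1.1 -0.8 -1.   1.3  1.   0.6]
```

View pics/f6.png

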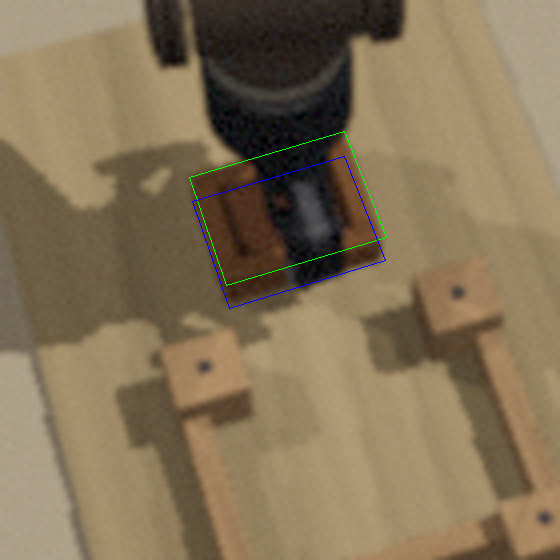

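The tray is at feeder x = -84 mm, y ≈ 0, turned about 1°. I'll slide it into the gap.

```bash
python3 -m creep '[0,0.2,0,0, 0,0.4,0,0, 0,0.6,0,0, 0,0.8,0,0, 0,1,0,0, 0,1.2,0,0, 0,1.4,0,0, 0,1.6,0,0, 0,1.8,0,0, 0,2,0,0, 0,2,0,0, 0,2,0,0]'
python3 - <<'E'
from h import *
im=imaging.read_camera("scene"); cv2.imwrite("pics/scene7.png",im[:,:,::-1]);cv2.imwrite("pics/c7.png",cv2.resize(im[150:290,230:370,::-1],None,fx=4,fy=4,interpolation=cv2.INTER_CUBIC))
print(infeeder(ctrl.get_state()["eef_pos"]),ctrl.get_state()["contact_force"])
E
```

```text
time: 7.92
eef_pos: [0.5897, -0.0126, 0.0116]
tcp_rot: [0.721, 0.693, 0.0, 0.0]
contact_force: [0.3, 0.1, 3.1]
opening: 0.813
[-0.03492525  0.00039509] [ 1.33378804 -0.32199018  3.18420398]
```

View pics/c7.png

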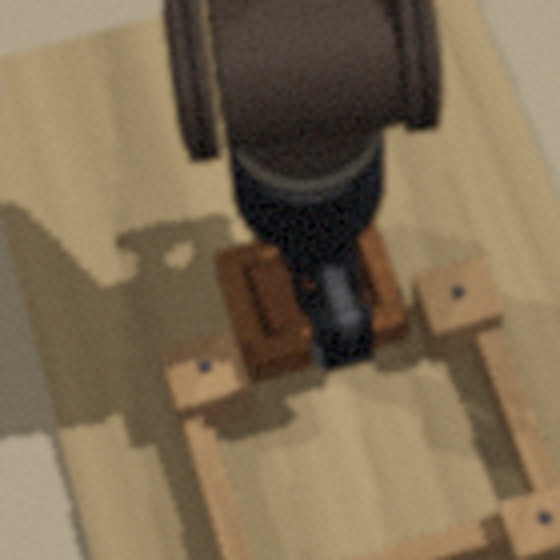

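Run:
```python
from fit import *
c=lambda l:(np.array(l,float)+.5)/4-.5+[230,150]
fit(c([(217,256),(249,362),(407,315),(255,382),(405,333)]),[(-.035,-.045,.036),(.035,-.045,.036),(.035,.045,.036),(.035,-.045,.008),(.035,.045,.008)],pic="pics/scene7.png",crop=(230,150),out="pics/f7.png")
```

```text
tray in feeder [-0.0369 -0.001 ] deg 1.08 res [-1.7 -1.4  0.   0.4  1.2 -0.5 -0.9  0.7  1.4  0.6]
```

View pics/f7.png

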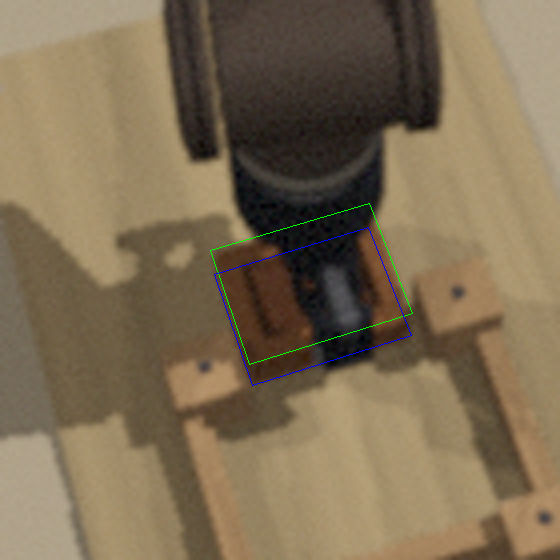

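The tray's nose is in the gap with y ≈ -1 mm and little force. I'll go on.

```bash
python3 -m creep '[-0.03,0.15,0,0.05, -0.03,0.3,0,0.05, -0.03,0.45,0,0.05, -0.03,0.6,0,0.05, -0.03,0.75,0,0.05, -0.03,0.9,0,0.05, -0.03,1.05,0,0.05, -0.03,1.2,0,0.05, -0.03,1.35,0,0.05, -0.03,1.5,0,0.05, -0.03,1.6,0,0.05, -0.03,1.6,0,0.05, -0.03,1.6,0,0.05]'
python3 - <<'E'
from h import *
im=imaging.read_camera("scene"); cv2.imwrite("pics/scene8.png",im[:,:,::-1]);cv2.imwrite("pics/c8.png",cv2.resize(im[170:310,230:370,::-1],None,fx=4,fy=4,interpolation=cv2.INTER_CUBIC))
print(infeeder(ctrl.get_state()["eef_pos"]),ctrl.get_state()["contact_force"])
E
```

```text
time: 9.05
eef_pos: [0.6288, -0.0147, 0.0116]
tcp_rot: [0.722, 0.692, -0.0, -0.001]
contact_force: [-1.9, -0.4, 6.2]
opening: 0.817
[ 4.19817503e-03 -1.29022134e-05] [-2.6102858   0.10504028  6.58237882]
```

View pics/c8.png

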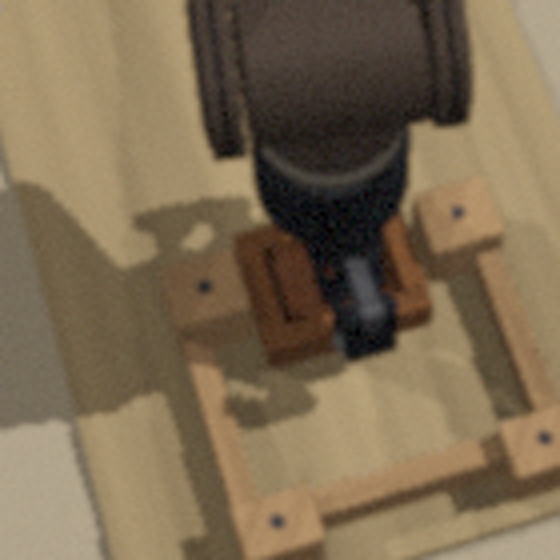

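The tray sits centred in the gap, between the post tops at (281,242) and (345,223). I'll keep going until it is behind the posts.

```bash
python3 -m creep '[0,0.15,0,0, 0,0.3,0,0, 0,0.45,0,0, 0,0.6,0,0, 0,0.75,0,0, 0,0.9,0,0, 0,1.05,0,0, 0,1.2,0,0, 0,1.35,0,0, 0,1.5,0,0, 0,1.65,0,0, 0,1.7,0,0, 0,1.7,0,0, 0,1.7,0,0]'
python3 - <<'E'
from h import *
im=imaging.read_camera("scene"); cv2.imwrite("pics/scene9.png",im[:,:,::-1]);cv2.imwrite("pics/c9.png",cv2.resize(im[170:310,230:370,::-1],None,fx=4,fy=4,interpolation=cv2.INTER_CUBIC))
print(infeeder(ctrl.get_state()["eef_pos"]),ctrl.get_state()["contact_force"])
E
```

```text
time: 10.27
eef_pos: [0.6711, -0.0165, 0.0116]
tcp_rot: [0.722, 0.692, -0.001, -0.001]
contact_force: [-3.5, -0.3, 6.3]
opening: 0.814
[ 0.04655786 -0.00011842] [-2.46894357  0.7424052   6.30075333]
```

View pics/c9.png

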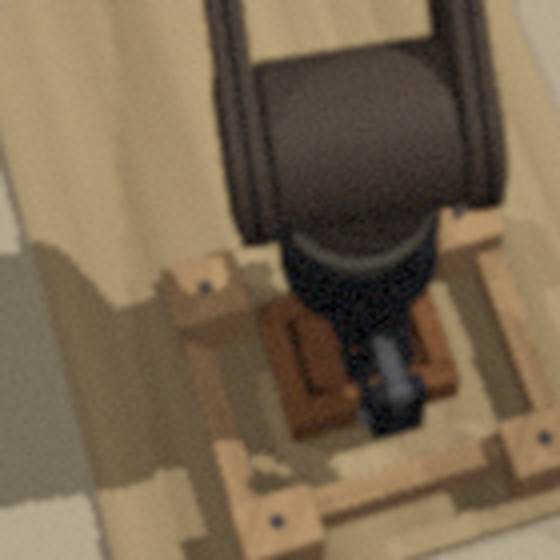

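The tray is behind the front posts at x ≈ 46 mm. I'll release it and lift clear.

```bash
python3 -m creep '[0,0,0,0, 0,0,0,0, 0,0,0,0, 0,0,0,0, 0,0,0,0, 0,0,0,0, 0,0,-0.3,0, 0,0,-0.6,0, 0,0,-1,0, 0,0,-1.6,0, 0,0,-2.4,0, 0,0,-3.2,0, 0,0,-3.2,0, 0,0,-3.2,0]' 0; python3 -m creep '[0,-0.5,0,0, 0,-1.2,0,0, 0,-2,0,0, 0,-2.7,0,0, 0,-2.7,0,0, 0,-2.7,0,0, 0,-2.7,0,0, 0,-2.7,0,0, 0,-2.7,0,0, 0,-2.7,0,0, 0,-2.7,0,0]' 255
python3 - <<'E'
from h import *
im=imaging.read_camera("scene"); cv2.imwrite("pics/scene10.png",im[:,:,::-1]);cv2.imwrite("pics/c10.png",cv2.resize(im[170:310,230:370,::-1],None,fx=4,fy=4,interpolation=cv2.INTER_CUBIC))
p=fw(-.024,0);go(p[0],p[1],.015,F[2]);print(infeeder(ctrl.get_state()["eef_pos"]),ctrl.get_state()["contact_force"])
E
```

```text
time: 11.48
eef_pos: [0.6735, -0.0168, 0.0946]
tcp_rot: [0.722, 0.692, 0.002, 0.002]
contact_force: [0.8, 0.7, -0.3]
opening: 1.002
time: 12.4
eef_pos: [0.6047, -0.0137, 0.0913]
tcp_rot: [0.722, 0.692, 0.0, 0.0]
contact_force: [-1.1, -0.3, -0.1]
opening: 0.002
shift units [ 0.   -0.16  3.05] turn units -0.02 yaw now deg -2.48 q [-0.19  0.28  1.85  0.    1.   -0.15]
[-1.99697622e-02 -1.07440956e-05] [ 1.19854333  0.75857682 -0.27212508]
```

View pics/c10.png

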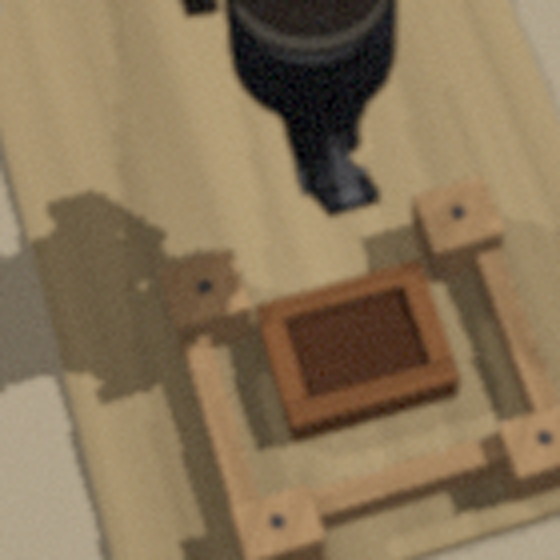

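The tray now shows fully, free and square inside the bay, with corners near (295,247), (336,236), (344,264) and (303,276). Next I'll lower the shut fingers behind it and push.

```bash
python3 - <<'E'
from fit import *
c=lambda l:(np.array(l,float)+.5)/4-.5+[230,170]
fit(c([(261,309),(293,419),(457,372),(423,263)]),[(-.035,-.045,.036),(.035,-.045,.036),(.035,.045,.036),(-.035,.045,.036)])
E
python3 -m creep '[0,-0.16,0.6,0, 0,-0.16,1.2,0, 0,-0.16,1.8,0, 0,-0.16,2.4,0, 0,-0.16,2.8,0, 0,-0.16,3,0, 0,-0.16,3,0, 0,-0.16,3,0]'
```

```text
tray in feeder [ 0.0462 -0.0004] deg -1.28 res [-1.1 -1.7 -0.1  1.5  1.5  1.4 -0.3 -1.4]
time: 13.12
eef_pos: [0.6006, -0.0135, 0.0166]
tcp_rot: [0.722, 0.692, 0.0, 0.0]
contact_force: [0.7, -0.2, -0.0]
opening: -0.003
```

```bash
python3 -m creep '[0,0.15,0,0, 0,0.3,0,0, 0,0.4,0,0, 0,0.5,0,0, 0,0.6,0,0, 0,0.7,0,0, 0,0.8,0,0, 0,0.9,0,0, 0,1,0,0, 0,1.1,0,0, 0,1.2,0,0, 0,1.3,0,0, 0,1.4,0,0, 0,1.5,0,0, 0,1.6,0,0, 0,1.7,0,0, 0,1.8,0,0, 0,1.8,0,0, 0,1.8,0,0]'
python3 - <<'E'
from h import *
im=imaging.read_camera("scene"); cv2.imwrite("pics/scene11.png",im[:,:,::-1]);cv2.imwrite("pics/c11.png",cv2.resize(im[170:310,230:370,::-1],None,fx=4,fy=4,interpolation=cv2.INTER_CUBIC))
print(infeeder(ctrl.get_state()["eef_pos"]),ctrl.get_state()["contact_force"])
E
```

```text
time: 14.7
eef_pos: [0.6459, -0.0155, 0.0165]
tcp_rot: [0.722, 0.692, 0.0, 0.0]
contact_force: [-0.5, 0.1, -0.8]
opening: 0.0
[ 2.11884317e-02 -7.89778105e-05] [ 0.47518151 -0.17970119  1.20128672]
```

View pics/c11.png

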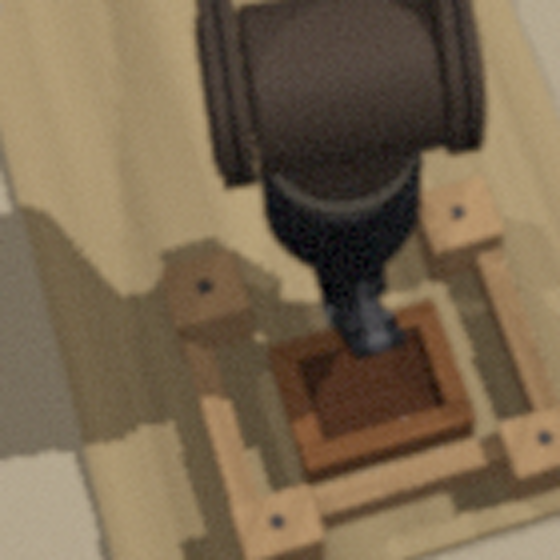

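The tray is about 14 mm short of the rail. I'll keep pushing gently while watching the force.

```bash
python3 -m creep '[0,0.08,0,0, 0,0.16,0,0, 0,0.24,0,0, 0,0.32,0,0, 0,0.4,0,0, 0,0.4,0,0]'; python3 -m creep '[0,0.05,0,0, 0,0.1,0,0, 0,0.1,0,0]';python3 - <<'E'
from h import *
im=imaging.read_camera("scene"); cv2.imwrite("pics/scene12.png",im[:,:,::-1]);cv2.imwrite("pics/c12.png",cv2.resize(im[170:310,230:370,::-1],None,fx=4,fy=4,interpolation=cv2.INTER_CUBIC))
print(infeeder(ctrl.get_state()["eef_pos"]),ctrl.get_state()["contact_force"])
E
```

```text
time: 15.25
eef_pos: [0.6558, -0.0159, 0.0163]
tcp_rot: [0.722, 0.692, 0.0, 0.0]
contact_force: [-0.1, -0.0, -0.1]
opening: 0.002
time: 15.5
eef_pos: [0.6559, -0.0159, 0.0161]
tcp_rot: [0.722, 0.692, -0.002, -0.002]
contact_force: [-7.2, -0.3, 5.2]
opening: -0.004
[ 0.03139584 -0.00013757] [-6.40349545 -0.19831045  4.65451056]
```

View pics/c12.png

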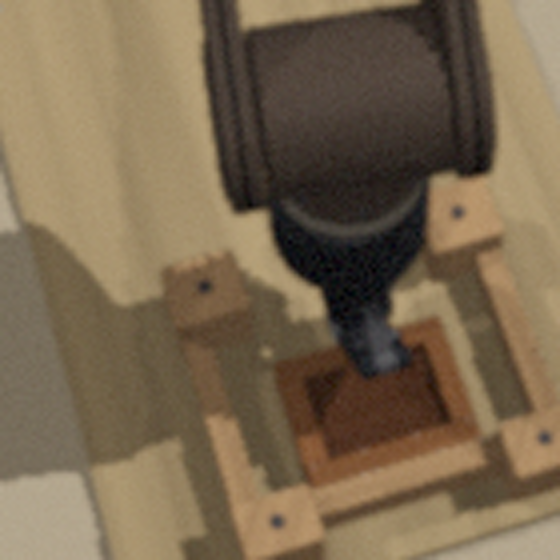

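```bash
python3 -m creep '[0,0.05,0,0, 0,0.1,0,0, 0,0.1,0,0, 0,0.1,0,0]'
```

```text
time: 15.88
eef_pos: [0.656, -0.016, 0.0161]
tcp_rot: [0.722, 0.692, -0.004, -0.005]
contact_force: [-14.0, -0.7, 9.8]
opening: 0.002
```

The force is up to 14 N and the tool has stopped advancing, so the tray is against the rail. I'll back off and check.

```bash
python3 -m creep '[0,-0.3,0,0, 0,-0.8,0,0, 0,-1.4,0,0, 0,-1.8,0,0, 0,-1.8,-1,0, 0,-2,-2,0, 0,-3,-3,0, 0,-4,-4,0, 0,-5,-4,0, 0,-5,-4,0, 0,-5,-4,0]'
python3 - <<'E'
from h import *
for n,(a,b) in (("scene",(230,170)),("top",(270,80))):
    im=imaging.read_camera(n); cv2.imwrite(f"pics/{n}13.png",im[:,:,::-1]);cv2.imwrite(f"pics/{n}c13.png",cv2.resize(im[b:b+140,a:a+140,::-1],None,fx=4,fy=4,interpolation=cv2.INTER_CUBIC))
    for k in("screwdriver","nest_box","glue_bottle"): print(n,k,[(round(d["p"],2),d["uv"]) for d in imaging.silhouettes(n,k)][:1])
E
```

```text
time: 16.8
eef_pos: [0.5352, -0.0105, 0.1167]
tcp_rot: [0.722, 0.692, 0.001, 0.001]
contact_force: [-0.2, -0.9, -0.2]
opening: 0.003
scene screwdriver [(0.7, [394.1, 154.2])]
scene nest_box [(0.59, [466.3, 233.0])]
scene glue_bottle [(0.86, [176.3, 308.6])]
top screwdriver [(0.86, [244.4, 217.3])]
top nest_box [(0.63, [231.9, 105.9])]
top glue_bottle [(0.92, [449.8, 134.3])]
```

View pics/scenec13.png

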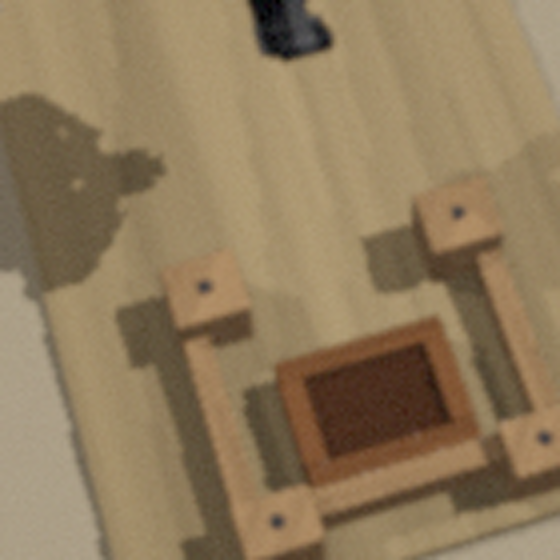

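View pics/topc13.png

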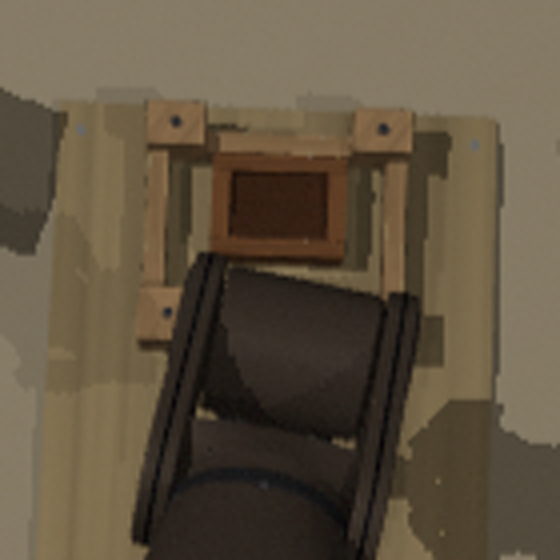

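Run:
```python
from fit import *
c=lambda l:(np.array(l,float)+.5)/4-.5+[230,170]
fit(c([(278,367),(315,484),(478,434),(438,319)]),[(-.035,-.045,.036),(.035,-.045,.036),(.035,.045,.036),(-.035,.045,.036)],x0=(.08,0,0))
r=ctrl.sign_off(); print(r)
```

```text
tray in feeder [ 0.0803 -0.0013] deg -0.19 res [-1.3 -1.  -0.6  1.3  1.6  0.7  0.4 -1.3]
the job is handed in; nothing more can be done
None
```

The tray is home, flat against the back rail, and the job is handed in; the interface gave no verdict. I gripped the brown tray lightly along its length, squared it up and slid it through the gap. I then let go and pushed the last stretch from behind with shut fingers until it stopped against the rail at about 14 N.

- **Final position:** the last fit from the scene camera puts the tray at x = 80.3 mm (target 80), y = -1.3 mm, turned 0.2°. Both pictures show it flush with the rail.
- **Robot and bystanders:** the arm was clear of everything, with the wrist force back near zero. The nest box, glue bottle and screwdriver are within about 5 pixels of where they were at the start. That is detector noise, as nothing came near them.
- **Disagreements:** the two cameras differ by 1 to 2 mm on where the feeder stands, and the hand-read corners left fit errors of up to about 2 pixels. The final position was fitted from the scene camera only; the top picture was checked by eye.

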